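# Bolt the vial spin stand and start its run

### The arm

A 6-joint arm with a two-finger parallel gripper is mounted at the origin on the work surface. World frame = base frame: x ahead of the robot, y to its left, z up, the work surface at z = 0. Lengths are in m, angles in rad, forces in N, time in s.
With the tool pointing down it reaches from about 0.35 to 0.975 m from the base axis. Payload 4.9 kg.
Tool frame: the origin (TCP) lies at the very end of the fingers, on their centre line; the grasp point (between the pads) lies 19 mm behind it; z points along the fingers, y is the line along which they close (so a half turn about z gives the same grasp; the last joint's range is limited). The gripper opens to 85 mm and grips with 20 to 120 N. Pads are 22 mm wide; open, the fingers measure 114 mm over their backs; the gripper's body (76 mm by 85 mm) begins 54 mm behind the grasp point. The pads swing forward as they close: fully open they stand 13 mm farther back than shut.
Start: joints at [0.987, 0.053, 1.613, -0, 1.476, -0.119], TCP at [0.28, 0.559, 0.231] pointing down, gripper open.
Joint ranges: [-3.01, 3.01], [-1.01, 2.22], [0.06, 2.58], [-1.02, 4.17], [0.09, 2.62], [-3.14, 3.14]. Speed limits (rad/s): [2.57, 2.57, 3.14, 3.14, 3.14, 3.14].

### API

Orientations are given as a unit quaternion [w, x, y, z].
In Python, from plant import manip gives the robot as it stands.
- The arm moves only by the shell command python3 -m pendant 'ROWS'. ROWS is JSON, a list of rows, each a list of 3 entries, a list of its own where there are three numbers: the opening, from 0 (shut) to 1 (fully open), then the shift along the tool's x, y, z in units of 12 cm (1.0 is 12 cm), then the turn about the tool's z in units of pi rad (1.0 is pi rad). In form: [[gripper, [dx, dy, dz], roll], ...]. A call has 1 to 10 rows; each row is the pose to reach, as a shift and turn from the pose commanded when the call began, along the tool's axes at that moment, turning the shorter way round; what a row does not reach only later rows make up. A row lasts 1/10 s, in which the tool goes at most 50 mm and 8.59 degrees, less where a joint would pass 70% of its speed; a pose out of reach is approached as far as the arm can. A call with a number of a shift or a turn outside -1 to 1 is refused whole. A call with a gripper value outside its range is refused whole. The fingers move at their own pace and stop on an object; the grip force is fixed at half the most. Time passes only in rows, so rows that repeat a pose let the fingers close. It gives the time, the measured TCP pose, the force, the opening and the grip force at its end, in the units of the state.
- manip.state(): the state, without advancing time (a new reading comes with each control period).
- manip.grab_frame(name): name is "scene" or "top"; returns a dict with "img" (400x640x3 uint8, red, green, blue), "fx", "fy", "cx", "cy" (pixels), "D" ([k1, k2, p1, p2, k3] as OpenCV has them; the pictures are not rectified), "eye" and "rotation" of the camera in the world. Camera axes: x right, y down, z forward; pixel columns grow to the right and rows downward; lengths in m; the calibration is good to about 2 mm. A picture is of the moment at which its call begins. There is no depth.
- manip.job_done(): hands the job in; it is judged then, once.
The state is a dict: "time": time; "joint_pos": joint angles; "joint_vel": joint speeds; "joint_efforts": joint torques, N m; "tool_pos": TCP position; "tool_rot": TCP orientation; "contact_force": force on the tool from outside, world axes, zero at the start; "ft_torque": the same for the moment, N m; "gripper_width": opening from 0.0 (shut) to 1.0 (fully open); "grasp_force": force on a finger pad.
Only numpy, scipy, OpenCV 4.12 (cv2) and the standard library are available. Lean on these libraries where they do the work, as an engineer would, in place of code of your own. Each camera call takes 0.05 s, during which the arm holds its last target. There are 200 camera calls.

### The job

The hood of the vial spin stand is shut but not locked: slide its barrel bolt fully home into the keeper. Then take the bar-shaped start switch on its sloped box, twist it clockwise against its spring until you feel its stop (it differs each time), hold it there for about a second without forcing it, and let it go so that it springs back to rest. Leave the round speed dial and the loose things on the bench alone.

Things in the scene. Friction and masses are not known exactly. Their poses are not given: they have to be found in the camera images.
- spin_stand: vial spin stand fixed to the bench: white base 150 (x) by 170 (y) by 30 mm high; over its rear a shut clear hood 95 by 160 mm, top at 102 mm. Origin: centre of its underside. In front (-x) a steel barrel bolt runs along y, 52 mm before the origin, 41 mm up, in two guides (y = -70 and +17 mm, tops at 50 mm); keeper block at y = 55 to 71 mm, top at 50 mm
- bolt_grip (a point): grip point of the barrel bolt's upright steel handle: a post 11 mm across with a head 15 mm across and 14 mm high. This point lies on its axis 81 mm above the bench, 2 mm above the underside of the head; the head's top is at 93 mm. It moves with the bolt; axes as the stand's
- bolt (a joint): travel of the bolt along the stand's +y axis, m: 0 fully drawn back, 0.040 fully home in the keeper (hard end); stiff, about 4 N
- start_box: fixed grey control box 150 (x) by 120 (y) mm; its top slopes at 25 degrees, 30 mm high at the front (-x), 100 mm at the back. Origin: centre of its underside. The start switch stands square on the middle of the slope, 65 mm above the bench, its axis leaning 25 degrees from vertical towards the box's -x
- start_grip (a point): grip point of the black start switch: a bar 46 mm long, 12 mm thick, 10 to 39 mm off the sloping face, on a round skirt 52 mm across, 11 mm high. The point is on its axis, 31 mm off the face; z points out of the face, x along the bar (up the slope at rest).
- start_turn (a joint): angle of the start switch, rad: 0 at rest, grows clockwise as seen by someone looking at the face; a spring drives it back to 0 when let go. Its buffered stop is inside the switch and differs from start to start, anywhere from 0.85 to 1.4 rad: it must be felt. Spring torque 0.16 N m at rest, 0.33 to 0.44 N m at the stop; the stop yields slightly; forcing it means over 0.4 N m beyond the spring
- start: the whole start switch (bar and skirt); origin on its axis at the face, axes as start_grip
- speed_box: fixed grey control box just like start_box, but carrying the round speed dial; origin: centre of its underside. Not to be used
- speed_grip (a point): the black round speed dial, 44 mm across, 31 mm high, to be left alone; the point is on its axis 20 mm off the face
- speed_mark (a point): rim end of the white pointer mark on top of the speed dial, 22 mm from its axis; it must stay where it is
- vial_a: loose capped vial, 24 mm across, 55 mm high; origin at the centre of its foot (bystander)
- vial_b: loose vial like vial_a (bystander)
- vial_c: loose vial like vial_a (bystander)
- vial_d: loose vial like vial_a (bystander)
- loupe: loose black loupe, 40 mm across, 38 mm high; origin at the centre of its foot (bystander)
- pot: loose open steel pot, 70 mm across, 70 mm high; origin at the centre of its foot (bystander)
- carton: loose carton 90 by 60 by 50 mm; origin at the centre of its underside (bystander)

How it is judged:
On the way, in this order (a step that is already met when the one before it is completed fails the run):
1. the bolt is fully home in the keeper (within 2.5 mm of its end) (value of joint bolt above 0.0375 m), for 0.2 s.
2. the start switch is held against its inner stop (at least 1.5 N on the stop, 20 mm from the axis) for 0.6 s (contact force between start and start_box above 1.5 N), for 0.6 s.
3. the start switch has sprung back to rest (within 0.08 rad) (value of joint start_turn below 0.08 rad), for 0.2 s.
At the end, for the whole second after the job is handed in: the bolt is home in the keeper (within 2.5 mm of its end) and the start switch, having been held at its stop, is back at rest (within 0.08 rad) and released (value of joint bolt above 0.0375 m and value of joint start_turn below 0.08 rad); the robot touches nothing.
It fails at once if the start switch is turned (over 0.3 rad) while the bolt is not home (value of joint start_turn above 0.3 rad and value of joint bolt below 0.036 m).
It fails at once if the start switch is forced against its inner stop (over 20 N on the stop, which lies 20 mm from the axis) (contact force between start and start_box above 20 N).
It fails at once if the speed dial is turned (its edge moved over about 3 mm) (distance of speed_mark from where it was at the start of the episode above 0.003 m).
It fails at once if a bystander is shifted by more than 20 mm or knocked over (distance of any of vial_a, vial_b, vial_c, vial_d, loupe, pot, carton from where it was at the start of the episode above 0.02 m or angle between any of vial_a, vial_b, vial_c, vial_d's own z axis and vertical above 0.5 rad).
It also fails if it takes over 69 s, if anything falls off the work surface, if the arm or the gripper's body presses on something with over 40 N, if the wrist force passes 120 N, or if a joint passes its speed limit or range.

## Working session

There is one attempt and no reset: what is moved stays moved. The work goes in short steps, Python scripts to look and compute and a shell command to move; the robot and the scene stay as the last step left them, time stands still between calls to the robot, and variables do not carry over. Pictures are saved under pics/ and viewed, at most 10 in all, crops included, and the job is handed in when it is done.

```bash
mkdir -p pics; ls
python3 - <<'E'
from plant import manip
import cv2,pickle
for n in("scene","top"):
    f=manip.grab_frame(n); pickle.dump(f,open(n+".pkl","wb"))
    cv2.imwrite(f"pics/{n}0.png",f["img"][:,:,::-1])
    print(n,f["fx"],f["cx"],f["cy"],f["D"],f["eye"],f["rotation"])
print(manip.state())
E
```

```text
pics
scene 445.12688793050256 315.6134517513446 199.99235475834772 [-0.00283921  0.          0.          0.          0.        ] [1.04731919 0.4439439  0.87475602] [-0.14007078  0.35848647  0.86434525 -0.32368952]
top 518.4232167442889 333.9532820561866 196.43362729267395 [-0.13006786  0.          0.          0.          0.        ] [ 0.47152371 -0.02219274  1.38417729] [-0.03276127  0.70680955 -0.70615033  0.0264323 ]
{'time': 0.1, 'joint_pos': array([ 9.87042905e-01,  5.33236817e-02,  1.61419135e+00,  6.22336072e-06,
        1.47600985e+00, -1.18988853e-01]), 'joint_vel': array([-0.00099054, -0.00235854, -0.0038795 ,  0.00014312, -0.00056864,
        0.00044662]), 'joint_efforts': array([-2.58966480e-05, -3.94904780e+01, -3.71363533e+01, -1.27777735e-04,
        3.92377362e-03,  1.39770145e-05]), 'tool_pos': array([0.27980199, 0.5582202 , 0.2301449 ]), 'tool_rot': array([-3.35431227e-04,  2.30296607e-01,  9.73120003e-01, -9.06021660e-04]), 'contact_force': array([ 0.05706518, -0.12837343, -0.13706801]), 'ft_torque': array([-0.02514993,  0.02059176, -0.00852605]), 'grasp_force': 0.0, 'gripper_width': 1.0000864247091676}
```

View pics/scene0.png

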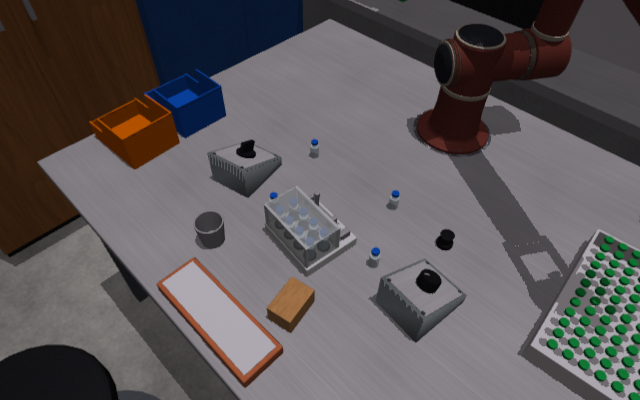

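View pics/top0.png

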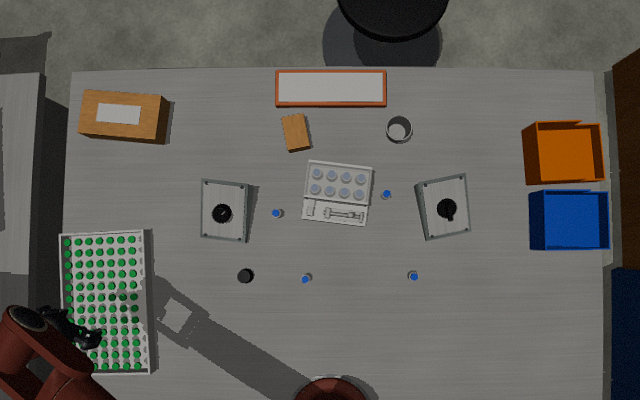

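The top view (+x up, +y left) shows the stand at about (338,193) with the bolt in front of it. The start box with its bar switch is at about (445,207), and the speed box is at (224,211). I'll enlarge the first two.

```bash
cat > h.py <<'E'
import numpy as np,cv2
from scipy.spatial.transform import Rotation as R
def ray(f,uv):
    K=np.array([[f["fx"],0,f["cx"]],[0,f["fy"],f["cy"]],[0,0,1]])
    p=cv2.undistortPoints(np.array(uv,float).reshape(-1,1,2),K,np.array(f["D"])).reshape(-1,2)
    q=f["rotation"]; r=R.from_quat([q[1],q[2],q[3],q[0]])
    return np.array(f["eye"]), r.apply(np.c_[p,np.ones(len(p))])
def onz(f,uv,z):
    e,d=ray(f,uv); return e+d*((z-e[2])/d[:,2])[:,None]
def tri(f1,a,f2,b):
    e1,d1=ray(f1,a);e2,d2=ray(f2,b);d1=d1[0];d2=d2[0]
    s=np.linalg.lstsq(np.c_[d1,-d2],e2-e1,rcond=None)[0]
    p,q=e1+s[0]*d1,e2+s[1]*d2
    return (p+q)/2,np.linalg.norm(p-q)
E
python3 - <<'E'
import pickle,cv2,numpy as np
t=pickle.load(open("top.pkl","rb"))["img"][:,:,::-1];s=pickle.load(open("scene.pkl","rb"))["img"][:,:,::-1]
c=lambda i,x,y,w,h,k:cv2.resize(i[y:y+h,x:x+w],(w*k,h*k),interpolation=cv2.INTER_CUBIC)
a=np.hstack([c(t,295,155,80,75,5),c(t,405,165,80,75,5)])
b=np.hstack([c(s,275,180,80,45,5),c(s,205,130,80,45,5)])
cv2.imwrite("pics/crop1.png",np.clip(np.vstack([a,b[:225]]).astype(float)*1.4,0,255).astype(np.uint8))
E
```

```text
(no output)
```

View pics/crop1.png

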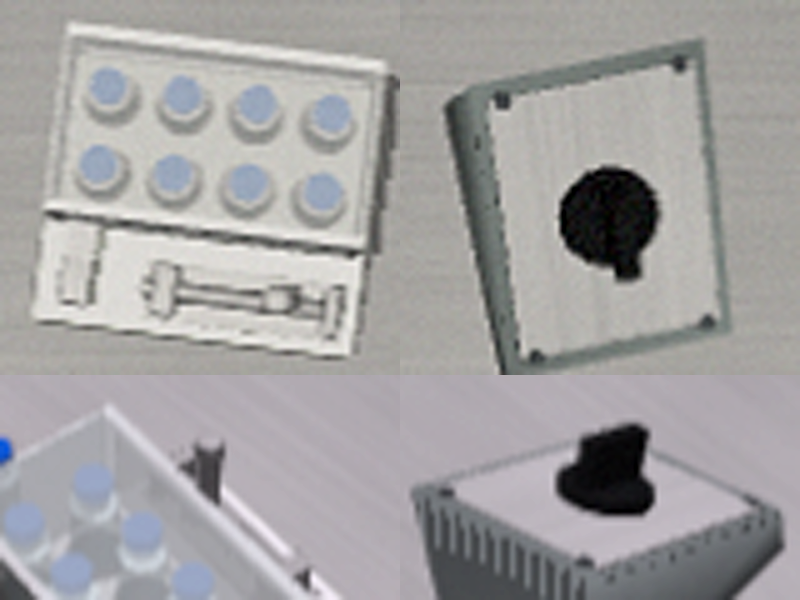

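Crop positions in full-image pixels:
- **Stand, top view:** base front corners at (301.6,218.6) and (365.4,226), bolt head at about (351.6,214.4).
- **Start box, top view:** face screws at (425.4,185.2), (461,177.6), (466.4,229.2) and (432.4,236.4).
- **Scene view:** handle top at about (316.6,194).

Run:
```python
import pickle;from h import *
np.set_printoptions(precision=4,suppress=True)
T=pickle.load(open("top.pkl","rb"));S=pickle.load(open("scene.pkl","rb"))
c=onz(T,[(301.6,218.6),(365.4,226)],.03);d=c[0]-c[1];w=np.linalg.norm(d);y=d/w
x=np.array([y[1],-y[0],0]);o=c.mean(0)+.075*x;print("stand corners",c,"w(.170)",w,"yaw y",np.arctan2(y[1],y[0]),"origin",o)
head=onz(T,[(351.6,214.4)],.093)[0];print("head",head,"in stand",(head-o)@x,(head-o)@y)
print("tri",tri(T,(351.6,214.4),S,(316.6,192)))
s=np.array([(425.4,185.2),(461,177.6),(466.4,229.2),(432.4,236.4)])
# back screws higher: slope 25deg about centre at .065
for dz in (.026,.028,.030):
    p=np.vstack([onz(T,s[:2],.065+dz),onz(T,s[2:],.065-dz)])
    f=(p[0]+p[1]-p[2]-p[3])/2; l=(p[0]+p[3]-p[1]-p[2])/2
    print(dz,"c",p.mean(0),"L",np.hypot(*f[:2]),"dz/L",2*dz/np.hypot(*f[:2]),"W",np.linalg.norm(l),"yawx",np.arctan2(f[1],f[0]),"yawy",np.arctan2(l[1],l[0]))
# dark mask of skirt/bar in top
g=T["img"][165:240,405:485].max(2);m=(g<50).astype(np.uint8)
n,L,st,ce=cv2.connectedComponentsWithStats(m);i=1+np.argmax(st[1:,4]);print(st[i],ce[i]+[405,165])
```

```text
stand corners [[ 0.527   0.0746  0.03  ]
 [ 0.5078 -0.0922  0.03  ]] w(.170) 0.1678180567264569 yaw y 1.4563535367188738 origin [ 0.5919 -0.0174  0.03  ]
head [ 0.535  -0.0546  0.093 ] in stand -0.05227509386691679 -0.04348148186560476
tri (array([ 0.5338, -0.0531,  0.0905]), np.float64(0.003993856249595144))
0.026 c [ 0.5539 -0.2983  0.065 ] L 0.1310012079649322 dz/L 0.3969429046327566 W 0.09231950059986363 yawx 0.19077079982668563 yawy 1.7775320147366491
0.028 c [ 0.5538 -0.2984  0.065 ] L 0.13091353354447208 dz/L 0.4277632608623804 W 0.09231567440591597 yawx 0.19741546726950643 yawy 1.7775260950035388
0.03 c [ 0.5537 -0.2984  0.065 ] L 0.13083164676449574 dz/L 0.4586046379742001 W 0.09231184821520369 yawx 0.204068746500301 yawy 1.7775201747797011
[ 32  34  20  22 312] [446.5064 208.5128]
```

```bash
cat > go.py <<'E'
import sys;from h import *
from plant import manip
def goto(x,y,z,yaw=None):
    s=manip.state();q=s["tool_rot"];r=R.from_quat([q[1],q[2],q[3],q[0]]);M=r.as_matrix()
    d=M.T@(np.array([x,y,z])-s["tool_pos"])/.12
    cy=np.arctan2(M[1,1],M[0,1]); 
    print("t",round(s["time"],1),"pos",s["tool_pos"].round(4),"yaw_y",round(cy,3),"shift",d.round(3),"roll",None if yaw is None else round((cy-yaw)/np.pi,3),"F",s["contact_force"].round(2),"M",s["ft_torque"].round(3),"w",round(s["gripper_width"],3),"j6",s["joint_pos"][5].round(2))
if __name__=="__main__": goto(*map(float,sys.argv[1:]))
E
R='[[1,[-0.42,-0.36,0],0],[1,[-0.835,-0.72,0],0],[1,[-0.835,-0.72,0],0],[1,[-0.835,-0.72,0],0]]'
python3 -m pendant '[[1,[-0.42,-0.36,0],0],[1,[-0.835,-0.72,0],0],[1,[-0.835,-0.72,0],0],[1,[-0.835,-0.72,0],0]]'
python3 -m pendant '[[1,[-0.42,-0.36,0],0],[1,[-0.835,-0.72,0],0],[1,[-0.835,-0.72,0],0],[1,[-0.835,-0.72,0],0]]'
python3 -m pendant '[[1,[-0.42,-0.36,0],0],[1,[-0.835,-0.72,0],0],[1,[-0.835,-0.72,0],0],[1,[-0.835,-0.72,0],0]]'
python3 -m pendant '[[1,[-0.42,-0.36,0],0],[1,[-0.835,-0.72,0],0],[1,[-0.835,-0.72,0],0],[1,[-0.835,-0.72,0],0]]'
python3 -m pendant '[[0.5,[0,0,0],-0.04],[0.5,[0,0,0],-0.08],[0.5,[0,0,0],-0.111],[0.5,[0,0,0],-0.111],[0.5,[0,0,0],-0.111]]'
python3 go.py .5343 -.054 .13 1.456
```

```text
time: 0.5
tool_pos: [0.332, 0.4336, 0.2307]
tool_rot: [0.0, 0.232, 0.973, -0.001]
contact_force: [-0.5, 0.7, -0.3]
gripper_width: 1.004
grasp_force: 0.0
time: 0.9
tool_pos: [0.3828, 0.3121, 0.231]
tool_rot: [0.0, 0.232, 0.973, -0.0]
contact_force: [-0.1, 0.8, -0.5]
gripper_width: 0.999
grasp_force: 0.0
time: 1.3
tool_pos: [0.4336, 0.1905, 0.2311]
tool_rot: [0.0, 0.232, 0.973, -0.0]
contact_force: [-0.3, 0.7, 0.3]
gripper_width: 1.002
grasp_force: 0.0
time: 1.7
tool_pos: [0.4845, 0.0689, 0.2311]
tool_rot: [-0.0, 0.232, 0.973, -0.0]
contact_force: [-0.1, 1.2, -0.0]
gripper_width: 1.001
grasp_force: 0.0
time: 2.2
tool_pos: [0.4833, 0.0716, 0.2311]
tool_rot: [-0.0, 0.058, 0.998, 0.0]
contact_force: [-0.6, -0.4, 0.4]
gripper_width: 0.497
grasp_force: 0.0
t 2.2 pos [0.4833 0.0716 0.2311] yaw_y 1.455 shift [-0.544 -0.991  0.842] roll -0.0 F [-0.59 -0.36  0.42] M [ 0.017 -0.07   0.06 ] w 0.497 j6 -1.46
```

```bash
python3 -m pendant '[[0.5,[-0.18,-0.33,0.2],0],[0.5,[-0.36,-0.66,0.4],0],[0.5,[-0.544,-0.991,0.6],0],[0.5,[-0.544,-0.991,0.842],0],[0.5,[-0.544,-0.991,0.842],0],[0.5,[-0.544,-0.991,0.842],0]]'
python3 go.py .5343 -.054 .068 1.456
python3 - <<'E'
from plant import manip;import cv2,numpy as np
c=lambda i,x,y,w,h,k:cv2.resize(i[y:y+h,x:x+w],(w*k,h*k),interpolation=cv2.INTER_CUBIC)
a=c(manip.grab_frame("scene")["img"],275,140,100,100,4);b=c(manip.grab_frame("top")["img"],300,160,100,100,4)
cv2.imwrite("pics/c2.png",np.hstack([a,b])[:,:,::-1])
E
```

```text
time: 2.8
tool_pos: [0.5341, -0.0547, 0.13]
tool_rot: [-0.001, 0.058, 0.998, 0.0]
contact_force: [-0.5, -0.4, -0.2]
gripper_width: 0.502
grasp_force: 0.0
t 2.8 pos [ 0.5341 -0.0547  0.13  ] yaw_y 1.454 shift [-0.002  0.006  0.516] roll -0.0 F [-0.46 -0.39 -0.16] M [-0.055  0.032 -0.019] w 0.502 j6 -1.7
```

View pics/c2.png

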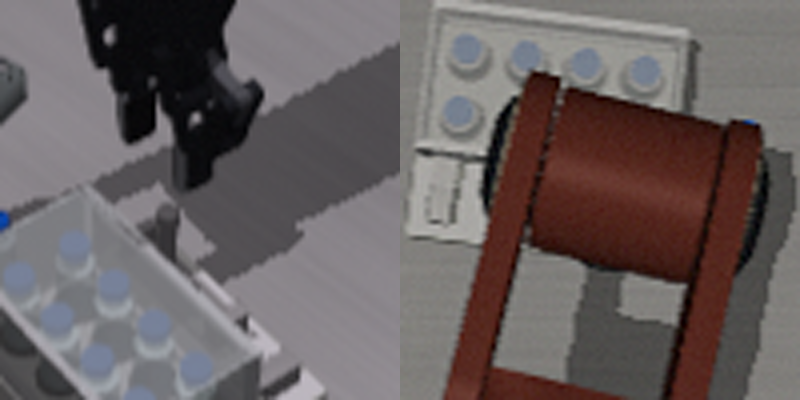

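The scene view shows the open fingers above the handle head (head at about (317,193)), one on each side of it along y. I'll lower with force watched.

```bash
python3 -m pendant '[[0.5,[0,0,0.1],0],[0.5,[0,0,0.2],0],[0.5,[0,0,0.28],0],[0.5,[0,0,0.28],0]]'
python3 -m pendant '[[0.5,[0,0,0.08],0],[0.5,[0,0,0.16],0],[0.5,[0,0,0.24],0],[0.5,[0,0,0.24],0]]'
python3 go.py .5343 -.054 .068 1.456
```

```text
time: 3.3
tool_pos: [0.5329, -0.055, 0.0942]
tool_rot: [-0.002, 0.058, 0.998, 0.0]
contact_force: [-0.2, 0.2, -0.4]
gripper_width: 0.502
grasp_force: 0.0
time: 3.7
tool_pos: [0.5332, -0.0553, 0.0657]
tool_rot: [-0.002, 0.058, 0.998, 0.0]
contact_force: [-0.4, 0.2, 0.4]
gripper_width: 0.499
grasp_force: 0.0
t 3.7 pos [ 0.5332 -0.0553  0.0657] yaw_y 1.455 shift [-0.008  0.012 -0.02 ] roll -0.0 F [-0.41  0.22  0.4 ] M [ 0.035  0.044 -0.002] w 0.499 j6 -1.7
```

```bash
python3 -m pendant '[[0.26,[0,0,0],0],[0.26,[0,0,0],0],[0.26,[0,0,0],0],[0.26,[0,0.05,0],0],[0.26,[0,0.1,0],0],[0.26,[0,0.15,0],0],[0.26,[0,0.2,0],0],[0.26,[0,0.24,0],0],[0.26,[0,0.24,0],0]]'
python3 go.py .5343 -.054 .068 1.456
python3 -m pendant '[[0.26,[0,0.03,0],0],[0.26,[0,0.06,0],0],[0.26,[0,0.08,0],0],[0.26,[0,0.08,0],0]]'
python3 go.py .5343 -.054 .068 1.456
```

```text
time: 4.6
tool_pos: [0.5384, -0.0262, 0.0683]
tool_rot: [0.001, 0.058, 0.998, 0.0]
contact_force: [0.8, -1.4, 0.6]
gripper_width: 0.263
grasp_force: 0.5
t 4.6 pos [ 0.5384 -0.0262  0.0683] yaw_y 1.455 shift [ 0.007 -0.234  0.002] roll -0.0 F [ 0.8  -1.37  0.64] M [-0.162 -0.054  0.021] w 0.263 j6 -1.64
time: 5.0
tool_pos: [0.5393, -0.0171, 0.0681]
tool_rot: [0.0, 0.058, 0.998, 0.0]
contact_force: [0.6, -1.8, 1.0]
gripper_width: 0.262
grasp_force: 1.1
t 5.0 pos [ 0.5393 -0.0171  0.0681] yaw_y 1.455 shift [ 0.006 -0.31   0.001] roll -0.0 F [ 0.65 -1.84  0.96] M [-0.343 -0.08  -0.003] w 0.262 j6 -1.62
```

```bash
python3 -m pendant '[[0.26,[0,0.02,0],0],[0.26,[0,0.03,0],0],[0.26,[0,0.03,0],0]]' |sed -n '2p;4p;6p'
python3 -m pendant '[[0.26,[0,0.02,0],0],[0.26,[0,0.03,0],0],[0.26,[0,0.03,0],0]]' |sed -n '2p;4p;6p'
python3 -m pendant '[[0.26,[0,0.02,0],0],[0.26,[0,0.02,0],0]]' |sed -n '2p;4p;6p'
python3 go.py .5343 -.054 .068 1.456
```

```text
tool_pos: [0.5396, -0.0137, 0.068]
contact_force: [2.0, -2.7, 2.0]
grasp_force: 1.4
tool_pos: [0.5397, -0.0126, 0.068]
contact_force: [-0.4, -12.4, 2.1]
grasp_force: 6.0
tool_pos: [0.5398, -0.0124, 0.068]
contact_force: [-1.6, -20.2, 2.2]
grasp_force: 9.9
t 5.8 pos [ 0.5398 -0.0124  0.068 ] yaw_y 1.456 shift [ 0.006 -0.35   0.004] roll -0.0 F [ -1.62 -20.17   2.23] M [-3.081  0.178  0.079] w 0.261 j6 -1.61
```

The hard end shows clearly: 20 N, with the tool having travelled about 42 mm including play. I'll release, lift and check.

```bash
python3 -m pendant '[[0.26,[0,-0.04,0],0],[0.4,[0,-0.05,0],0],[0.5,[0,-0.05,0],0],[0.5,[0,-0.05,0],0],[0.5,[0,-0.05,-0.25],0],[0.5,[0,-0.05,-0.6],0],[0.5,[0,-0.05,-0.9],0],[0.5,[0,-0.05,-0.9],0]]'
python3 go.py .5408 -.3011 .175 1.776
python3 - <<'E'
from plant import manip;import cv2,numpy as np
c=lambda i,x,y,w,h,k:cv2.resize(i[y:y+h,x:x+w],(w*k,h*k),interpolation=cv2.INTER_CUBIC)
a=c(manip.grab_frame("scene")["img"],275,140,100,100,5)
cv2.imwrite("pics/c3.png",a[:,:,::-1])
E
```

```text
time: 6.6
tool_pos: [0.543, -0.0137, 0.1827]
tool_rot: [0.006, 0.058, 0.998, -0.0]
contact_force: [1.3, 0.2, 1.2]
gripper_width: 0.499
grasp_force: 0.0
t 6.6 pos [ 0.543  -0.0137  0.1827] yaw_y 1.455 shift [-0.256 -2.381  0.067] roll -0.102 F [1.31 0.15 1.16] M [-0.027 -0.044  0.011] w 0.499 j6 -1.62
```

View pics/c3.png

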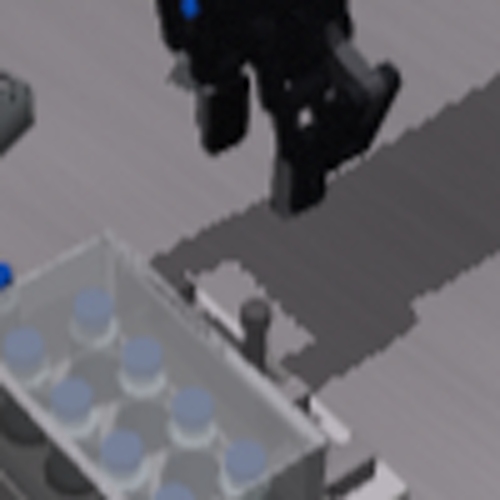

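The head is now at about (326,202) in the scene view; it was at (317,193). I'll check the travel while moving over to the switch.

```bash
python3 - <<'E'
import pickle;from h import *
S=pickle.load(open("scene.pkl","rb"))
p=onz(S,[(317,193),(326.4,201.6)],.092);print(p,np.linalg.norm(p[1]-p[0]))
E
python3 -m pendant '[[0.38,[-0.04,-0.4,0],0],[0.38,[-0.085,-0.794,0],0],[0.38,[-0.085,-0.794,0],0]]'|sed -n 2p
python3 -m pendant '[[0.38,[-0.04,-0.4,0],0],[0.38,[-0.085,-0.794,0],0],[0.38,[-0.085,-0.794,0],0]]'|sed -n 2p
python3 -m pendant '[[0.38,[-0.04,-0.4,0],0],[0.38,[-0.085,-0.794,0],0],[0.38,[-0.085,-0.794,0],0]]'|sed -n 2p
python3 -m pendant '[[0.38,[0,0,0],-0.04],[0.38,[0,0,0],-0.08],[0.38,[0,0,0],-0.102],[0.38,[0,0,0],-0.102]]'|sed -n 2p
python3 go.py .5408 -.3011 .13 1.776
```

```text
[[ 0.53515653 -0.04769966  0.092     ]
 [ 0.53885969 -0.01322124  0.092     ]] 0.0346767154222852
tool_pos: [0.5375, -0.1131, 0.174]
tool_pos: [0.5367, -0.2087, 0.1741]
tool_pos: [0.536, -0.3041, 0.1742]
tool_pos: [0.5366, -0.2991, 0.1743]
t 8.0 pos [ 0.5366 -0.2991  0.1743] yaw_y 1.776 shift [-0.032 -0.024  0.369] roll 0.0 F [-0.12  0.28  0.49] M [ 0.051 -0.006  0.006] w 0.38 j6 -2.41
```

```bash
python3 -m pendant '[[0.38,[-0.032,-0.024,0.12],0],[0.38,[-0.032,-0.024,0.2],0],[0.38,[-0.032,-0.024,0.2],0]]'|sed -n 2p
python3 - <<'E'
from plant import manip;import cv2,numpy as np
c=lambda i,x,y,w,h,k:cv2.resize(i[y:y+h,x:x+w],(w*k,h*k),interpolation=cv2.INTER_CUBIC)
t=manip.grab_frame("top")["img"];a=c(manip.grab_frame("scene")["img"],200,90,100,100,4);b=c(t,295,155,80,80,5)
cv2.imwrite("pics/c4.png",np.hstack([a,b])[:,:,::-1])
E
```

```text
tool_pos: [0.5397, -0.3019, 0.1482]
```

View pics/c4.png

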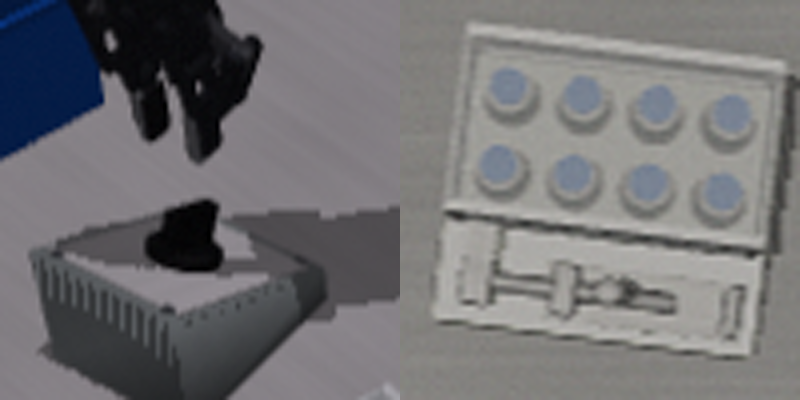

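The bolt now runs into the keeper, with the head about 36 mm along by pixels and up against the hard end. The fingers straddle the bar in the scene view, with the bar at about (247,143). I'll lower onto it.

```bash
python3 -m pendant '[[0.38,[0,0,0.12],0],[0.38,[0,0,0.25],0],[0.38,[0,0,0.32],0],[0.38,[0,0,0.32],0]]'
python3 -m pendant '[[0.38,[0,0,0.06],0],[0.38,[0,0,0.12],0],[0.38,[0,0,0.16],0],[0.38,[0,0,0.18],0],[0.38,[0,0,0.18],0]]'
python3 go.py .5408 -.3011 .0865 1.776
```

```text
time: 8.75
tool_pos: [0.5396, -0.3024, 0.1105]
tool_rot: [-0.002, -0.102, 0.995, 0.002]
contact_force: [0.5, -0.1, 0.2]
gripper_width: 0.378
grasp_force: 0.0
time: 9.25
tool_pos: [0.5409, -0.3032, 0.0914]
tool_rot: [-0.0, -0.102, 0.995, 0.0]
contact_force: [0.2, 0.5, -0.2]
gripper_width: 0.379
grasp_force: 0.0
t 9.2 pos [ 0.5409 -0.3032  0.0914] yaw_y 1.775 shift [-0.003  0.018  0.041] roll -0.0 F [ 0.18  0.46 -0.19] M [-0.037  0.033 -0.075] w 0.379 j6 -2.41
```

```bash
cat > mon.py <<'E'
from h import *;from plant import manip
s=manip.state();q=s["tool_rot"];M=R.from_quat([q[1],q[2],q[3],q[0]]).as_matrix()
n=np.array([-np.sin(.4363)*np.cos(.205),-np.sin(.4363)*np.sin(.205),np.cos(.4363)])
c=np.array([.5537,-.2984,.065])+.031*n
print("t",round(s["time"],2),"turned",round(1.776-np.arctan2(M[1,1],M[0,1]),3),"Mn",round(s["ft_torque"]@n,3),"Mn@tcp",round((s["ft_torque"]+np.cross(s["tool_pos"]-c,s["contact_force"]))@n,3),"M",s["ft_torque"].round(3),"F",s["contact_force"].round(1),"g",s["grasp_force"].round(1),"w",s["gripper_width"].round(3),"p",s["tool_pos"].round(4))
E
python3 -m pendant '[[0.38,[0,0.018,0],0],[0.38,[0,0.018,0.03],0],[0.26,[0,0.018,0.03],0],[0.26,[0,0.018,0.03],0],[0.26,[0,0.018,0.03],0]]'>/dev/null;python3 mon.py
python3 -m pendant '[[0.26,[0,0,0],0.03],[0.26,[0,0,0],0.06],[0.26,[0,0,0],0.06]]'>/dev/null;python3 mon.py
python3 -m pendant '[[0.26,[0,0,0],0.03],[0.26,[0,0,0],0.06],[0.26,[0,0,0],0.06]]'>/dev/null;python3 mon.py
python3 -m pendant '[[0.26,[0,0,0],0.03],[0.26,[0,0,0],0.06],[0.26,[0,0,0],0.06]]'>/dev/null;python3 mon.py
```

```text
Traceback (most recent call last):
  File "mon.py", line 5, in <module>
    print("t",round(s["time"],2),"turned",round(1.776-np.arctan2(M[1,1],M[0,1]),3),"Mn",round(s["ft_torque"]@n,3),"Mn@tcp",round((s["ft_torque"]+np.cross(s["tool_pos"]-c,s["contact_force"]))@n,3),"M",s["ft_torque"].round(3),"F",s["contact_force"].round(1),"g",s["grasp_force"].round(1),"w",s["gripper_width"].round(3),"p",s["tool_pos"].round(4))
                                                                                                                                                                                                                                                                    ^^^^^^^^^^^^^^^^^^^^^^
AttributeError: 'float' object has no attribute 'round'
Traceback (most recent call last):
  File "mon.py", line 5, in <module>
    print("t",round(s["time"],2),"turned",round(1.776-np.arctan2(M[1,1],M[0,1]),3),"Mn",round(s["ft_torque"]@n,3),"Mn@tcp",round((s["ft_torque"]+np.cross(s["tool_pos"]-c,s["contact_force"]))@n,3),"M",s["ft_torque"].round(3),"F",s["contact_force"].round(1),"g",s["grasp_fo
[... 1227 characters left out ...]
 5, in <module>
    print("t",round(s["time"],2),"turned",round(1.776-np.arctan2(M[1,1],M[0,1]),3),"Mn",round(s["ft_torque"]@n,3),"Mn@tcp",round((s["ft_torque"]+np.cross(s["tool_pos"]-c,s["contact_force"]))@n,3),"M",s["ft_torque"].round(3),"F",s["contact_force"].round(1),"g",s["grasp_force"].round(1),"w",s["gripper_width"].round(3),"p",s["tool_pos"].round(4))
                                                                                                                                                                                                                                                                    ^^^^^^^^^^^^^^^^^^^^^^
AttributeError: 'float' object has no attribute 'round'
```

```bash
sed -i 's/s\["grasp_force"\].round(1)/round(s["grasp_force"],1)/;s/s\["gripper_width"\].round(3)/round(s["gripper_width"],3)/' mon.py; python3 mon.py
python3 -m pendant '[[0.26,[0,0,0],0.02],[0.26,[0,0,0],0.02]]'>/dev/null;python3 mon.py
```

```text
t 10.65 turned 0.563 Mn -0.165 Mn@tcp -0.178 M [0.786 0.447 0.22 ] F [-2.9  4.8  3.5] g 6.7 w 0.258 p [ 0.5401 -0.3     0.0881]
t 10.85 turned 0.626 Mn -0.192 Mn@tcp -0.206 M [0.908 0.452 0.245] F [-2.6  4.9  4.3] g 7.3 w 0.255 p [ 0.5401 -0.2999  0.0882]
```

The measured moments show the sensor's reference is about 0.175 m above the TCP. I'll correct the monitor for that.

```bash
sed -i 's/s\["tool_pos"\]-c,/s["tool_pos"]+[0,0,.175]-c,/;s/"Mn",round(s\["ft_torque"\]@n,3),//' mon.py; python3 mon.py
python3 -m pendant '[[0.26,[0,0,0],0.03],[0.26,[0,0,0],0.03]]'>/dev/null;python3 mon.py
python3 -m pendant '[[0.26,[0,0,0],0.03],[0.26,[0,0,0],0.03]]'>/dev/null;python3 mon.py
python3 -m pendant '[[0.26,[0,0,0],0.03],[0.26,[0,0,0],0.03]]'>/dev/null;python3 mon.py
```

```text
t 10.85 turned 0.626 Mn@tcp 0.187 M [0.908 0.452 0.245] F [-2.6  4.9  4.3] g 7.3 w 0.255 p [ 0.5401 -0.2999  0.0882]
t 11.05 turned 0.72 Mn@tcp 0.307 M [1.    0.395 0.266] F [-4.3  6.4  3.5] g 8.2 w 0.26 p [ 0.5401 -0.2997  0.0883]
t 11.25 turned 0.814 Mn@tcp 0.247 M [1.063 0.351 0.27 ] F [-3.8  5.9  3.2] g 9.5 w 0.26 p [ 0.5402 -0.2996  0.0882]
t 11.45 turned 0.909 Mn@tcp 0.251 M [1.195 0.263 0.263] F [-2.9  6.9  3.8] g 10.2 w 0.261 p [ 0.5402 -0.2994  0.0883]
```

```bash
python3 -m pendant '[[0.26,[0,0,0],0.03],[0.26,[0,0,0],0.03]]'>/dev/null;python3 mon.py
python3 -m pendant '[[0.26,[0,0,0],0.02],[0.26,[0,0,0],0.02]]'>/dev/null;python3 mon.py
python3 -m pendant '[[0.26,[0,0,0],0.02],[0.26,[0,0,0],0.02]]'>/dev/null;python3 mon.py
python3 -m pendant '[[0.26,[0,0,0],0.015],[0.26,[0,0,0],0.015]]'>/dev/null;python3 mon.py
```

```text
t 11.65 turned 1.003 Mn@tcp 0.278 M [1.251 0.378 0.29 ] F [-3.3  7.4  4. ] g 10.8 w 0.259 p [ 0.5403 -0.2993  0.0883]
t 11.85 turned 1.065 Mn@tcp 0.366 M [1.257 0.295 0.386] F [-3.4  7.3  4.1] g 11.2 w 0.265 p [ 0.5403 -0.2991  0.0883]
t 12.05 turned 1.128 Mn@tcp 0.354 M [1.367 0.34  0.373] F [-2.8  8.1  4.8] g 11.5 w 0.26 p [ 0.5403 -0.299   0.0883]
t 12.25 turned 1.175 Mn@tcp 0.302 M [1.341 0.349 0.332] F [-3.1  7.7  4.6] g 11.7 w 0.258 p [ 0.5404 -0.299   0.0884]
```

Run:
```python
from plant import manip;import cv2,numpy as np
c=lambda i,x,y,w,h,k:cv2.resize(i[y:y+h,x:x+w],(w*k,h*k),interpolation=cv2.INTER_CUBIC)
cv2.imwrite("pics/c5.png",c(manip.grab_frame("scene")["img"],205,90,90,90,6)[:,:,::-1])
```

```text
(no output)
```

View pics/c5.png

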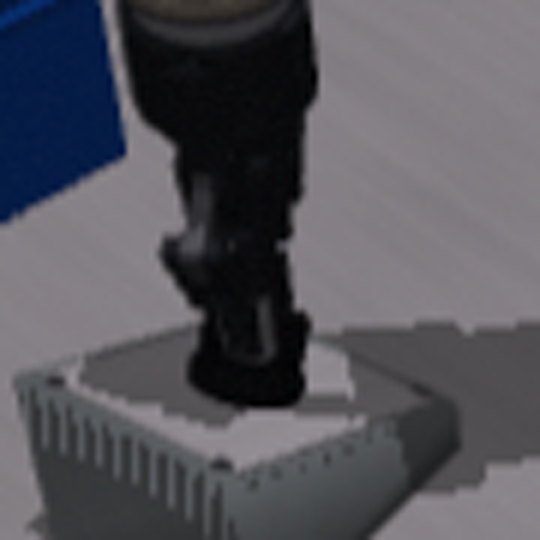

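The fork stays engaged on the bar and clear of the box face. The torque still follows the spring, so I'll continue in small steps.

```bash
python3 -m pendant '[[0.26,[0,0,0],0.015],[0.26,[0,0,0],0.015]]'>/dev/null;python3 mon.py
python3 -m pendant '[[0.26,[0,0,0],0.015],[0.26,[0,0,0],0.015]]'>/dev/null;python3 mon.py
python3 -m pendant '[[0.26,[0,0,0],0.012],[0.26,[0,0,0],0.012]]'>/dev/null;python3 mon.py
```

```text
t 12.5 turned 1.222 Mn@tcp 0.344 M [1.354 0.391 0.382] F [-2.8  7.9  5. ] g 12.0 w 0.262 p [ 0.5403 -0.2989  0.0883]
t 12.7 turned 1.269 Mn@tcp 0.337 M [1.384 0.28  0.398] F [-2.3  7.7  4.7] g 13.2 w 0.262 p [ 0.5406 -0.2989  0.0884]
t 12.9 turned 1.306 Mn@tcp 0.359 M [1.426 0.348 0.418] F [-2.5  8.   4. ] g 13.4 w 0.258 p [ 0.5406 -0.2989  0.0884]
```

```bash
python3 -m pendant '[[0.26,[0,0,0],0.012],[0.26,[0,0,0],0.012]]'>/dev/null;python3 mon.py
python3 -m pendant '[[0.26,[0,0,0],0.012],[0.26,[0,0,0],0.012]]'>/dev/null;python3 mon.py
python3 -m pendant '[[0.26,[0,0,0],0.012],[0.26,[0,0,0],0.012]]'>/dev/null;python3 mon.py
```

```text
t 13.1 turned 1.344 Mn@tcp 0.444 M [1.369 0.348 0.458] F [-1.9  8.5  5. ] g 13.6 w 0.26 p [ 0.5406 -0.2989  0.0884]
t 13.3 turned 1.381 Mn@tcp 0.405 M [1.435 0.262 0.447] F [-1.3  8.5  4.9] g 14.6 w 0.26 p [ 0.5407 -0.2989  0.0885]
t 13.5 turned 1.419 Mn@tcp 0.332 M [1.434 0.305 0.431] F [-1.8  7.6  4.4] g 14.8 w 0.265 p [ 0.5407 -0.2989  0.0885]
```

```bash
python3 -m pendant '[[0.26,[0,0,0],0.01],[0.26,[0,0,0],0.01]]'>/dev/null;python3 mon.py
python3 -m pendant '[[0.26,[0,0,0],0.01],[0.26,[0,0,0],0.01]]'>/dev/null;python3 mon.py
python3 -m pendant '[[0.26,[0,0,0],0.01],[0.26,[0,0,0],0.01]]'>/dev/null;python3 mon.py
```

```text
t 13.7 turned 1.45 Mn@tcp 0.411 M [1.49  0.34  0.512] F [0.1 8.5 4.8] g 15.3 w 0.261 p [ 0.5407 -0.2988  0.0885]
t 13.9 turned 1.481 Mn@tcp 0.563 M [1.428 0.237 0.598] F [-1.8  8.6  4.1] g 18.9 w 0.262 p [ 0.5409 -0.299   0.0888]
t 14.1 turned 1.512 Mn@tcp 0.583 M [1.563 0.288 0.744] F [-1.1  8.   5.9] g 23.1 w 0.257 p [ 0.541  -0.2989  0.0888]
```

The stop shows clearly at a turn of about 1.46: pad force went from 15 to 23 N, with roughly 0.2 N m beyond the spring. I'll ease back slightly and hold for a second.

```bash
python3 -m pendant '[[0.26,[0,0,0],-0.003],[0.26,[0,0,0],-0.003],[0.26,[0,0,0],-0.003],[0.26,[0,0,0],-0.003],[0.26,[0,0,0],-0.003],[0.26,[0,0,0],-0.003],[0.26,[0,0,0],-0.003],[0.26,[0,0,0],-0.003],[0.26,[0,0,0],-0.003],[0.26,[0,0,0],-0.003]]'>/dev/null;python3 mon.py
python3 -m pendant '[[0.26,[0,0,0],0],[0.26,[0,0,0],0]]'>/dev/null;python3 mon.py
```

```text
t 15.1 turned 1.503 Mn@tcp 0.59 M [1.552 0.298 0.69 ] F [-1.4  8.7  6.4] g 21.8 w 0.265 p [ 0.5409 -0.2989  0.0888]
t 15.3 turned 1.503 Mn@tcp 0.517 M [1.476 0.3   0.679] F [0.4 7.8 5.1] g 21.8 w 0.262 p [ 0.5409 -0.2989  0.0888]
```

Held. Now I'll turn back so the spring returns the bar, then open and lift.

```bash
python3 -m pendant '[[0.26,[0,0,0],-0.04],[0.26,[0,0,0],-0.08],[0.26,[0,0,0],-0.12],[0.26,[0,0,0],-0.16],[0.26,[0,0,0],-0.2],[0.26,[0,0,0],-0.24],[0.26,[0,0,0],-0.24]]'>/dev/null;python3 mon.py
python3 -m pendant '[[0.26,[0,0,0],-0.04],[0.26,[0,0,0],-0.08],[0.26,[0,0,0],-0.12],[0.26,[0,0,0],-0.16],[0.26,[0,0,0],-0.2],[0.26,[0,0,0],-0.239],[0.26,[0,0,0],-0.239],[0.26,[0,0,0],-0.239]]'>/dev/null;python3 mon.py
python3 -m pendant '[[0.38,[0,0,0],0],[0.38,[0,0,0],0],[0.38,[0,0,0],0],[0.38,[0,0,-0.1],0],[0.38,[0,0,-0.3],0],[0.38,[0,0,-0.6],0],[0.38,[0,0,-0.9],0],[0.38,[0,0,-0.9],0]]'>/dev/null;python3 mon.py
python3 -m pendant '[[0.38,[0.2,0.3,0],0],[0.38,[0.4,0.6,0],0],[0.38,[0.6,0.9,0],0],[0.38,[0.9,0.9,0],0],[0.38,[0.9,0.9,0],0],[0.38,[0.9,0.9,0],0]]'>/dev/null;python3 mon.py
python3 - <<'E'
from plant import manip;import cv2,numpy as np
c=lambda i,x,y,w,h,k:cv2.resize(i[y:y+h,x:x+w],(w*k,h*k),interpolation=cv2.INTER_CUBIC)
t=manip.grab_frame("top")["img"];s=manip.grab_frame("scene")["img"]
cv2.imwrite("pics/c6.png",np.vstack([np.hstack([c(s,200,100,160,120,2),c(s,205,120,80,60,4)]),cv2.resize(t[50:300,180:500],(640,360))])[:,:,::-1])
E
```

```text
t 16.0 turned 0.748 Mn@tcp 0.249 M [1.114 0.107 0.301] F [-1.4  6.   5.3] g 9.7 w 0.256 p [ 0.541  -0.2998  0.0889]
t 16.8 turned 0.005 Mn@tcp -0.006 M [ 0.011  0.001 -0.037] F [-0.4  0.4 -0.1] g 0.0 w 0.263 p [ 0.5408 -0.3014  0.0884]
t 17.6 turned 0.004 Mn@tcp -0.108 M [ 0.046 -0.059 -0.059] F [-0.3 -0.4  0.8] g 0.0 w 0.378 p [ 0.5437 -0.3035  0.2049]
t 18.2 turned 0.005 Mn@tcp 0.079 M [ 0.005 -0.049 -0.01 ] F [-0.7  0.4 -0.3] g 0.0 w 0.382 p [ 0.4132 -0.2172  0.1969]
```

View pics/c6.png

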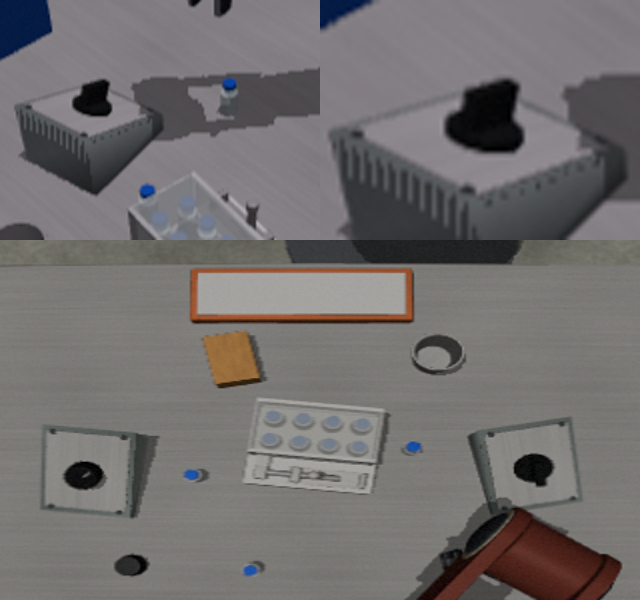

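The bar is back at rest, pointing up the slope as before. The bolt is in the keeper, the vials in view are upright and in place, and the gripper is clear at 0.2 m.

```bash
python3 -c "
from plant import manip
print(manip.job_done())"
```

```text
the job is handed in; nothing more can be done
None
```

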